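# Turn the supply down and wedge the power module off its plate

## Task

Turn the knob on top of the variable transformer fully anticlockwise to its end stop so the power is down, and only then push the wedge, lying flat on the aluminium plate, under the free end of the finned power module until that end just lifts off its rest by about 4 mm, and never by as much as a centimetre. Carry the module with the wedge alone, finish while still holding the wedge in place in the gripper, and leave everything else where it stands.

Things in the scene. Friction and masses are not known exactly. Their poses are not given: they have to be found in the camera images.
- dial (a joint): Angle of the black knob on top of the variable transformer, rad. 0 is the anticlockwise end stop (power down) and it grows clockwise seen from above, up to 4.7; it starts between 0.7 and 2.2 and stays where it is left (light friction, 0.05 N m).
- dial_grip (a point): Centre of the knob's bar grip, on the knob's vertical axis, 115 mm above the bench. The bar is 42 mm long, 14 mm thick, 32 mm tall; its top is 7 mm above this point, the 44 mm disc it stands on 23 mm below. x lies along the bar and turns with the knob, z is up; a white pointer mark is on the -x end.
- variac: The variable transformer: fixed grey box, 130 x 130 x 78 mm high, the knob in the middle of its top in a ring of black scale marks. Origin at the centre of its underside. At the stop the bar lies along this x axis. It stands at the right or left of the bench, a white meter box of the same footprint, 70 mm high, at the other side.
- carrier: Fixed aluminium plate, 280 (x) x 120 (y) x 8 mm, carrying the power module. Origin at the centre of its underside, z up; x points from the module's free end to its hinge, roughly to the robot's left. The module's free end is at x = -23 mm; the plate before it is bare but for screw heads 3 mm high, 48 mm either side of the middle line.
- module_lip (a point): Middle of the lower edge of the module's free end, moving with it; at rest 8 mm above the plate's top. Below it is a space 80 mm deep, then the foot. The module is a steel box with fins, 80 mm wide, its top 48 mm above the plate, its hinge axis 150 mm from this edge. x points from the free end to the hinge: push the wedge this way.
- module (a joint): Tilt of the module about its hinge, rad: 0 resting on its foot, growing as the free end lifts; 0.027 is 4 mm of lift at the free end, 0.067 is 10 mm. Its weight keeps it down (0.35 to 0.7 kg, about 2 to 4 N at the free end).
- wedge_head (a point): Centre of the upright grip block (30 x, 28 y, 56 mm high) of the loose grey plastic wedge, 28 mm above its flat underside. From the block's +x face, 15 mm from here, a taper 28 mm wide runs 70 mm along +x, falling evenly (1 in 4) from 20.5 mm to a 3 mm thick tip 85 mm from here: 8 mm thick 20 mm from the tip, 12 mm at 36 mm.
- wedge: The wedge as a whole, 100 mm long, 90 g: origin at the centre of its underside, 50 mm from the tip, x towards the tip, z up. Pushed under the module it stays by friction and does not slide back by itself.
- flat_block: A bystander like the wedge, same material and grip block, but its tongue is flat, 14 mm thick all along: too thick to go under the module. Leave it alone. Origin at the centre of its underside.
- capacitor: Bystander: aluminium can, 35 mm diameter, 45 mm high, standing on the bench. Origin at the centre of its underside.
- screwdriver: Bystander: screwdriver lying on the bench, x along it.
- jar: Bystander: small clear jar, 56 mm diameter, 60 mm high.
Mind the look-alikes: they are no part of the job. Of the things like the variac, leave any that is yellow; of the rest the smaller one is meant.

How it is judged:
By the outcome, as a careful person would: the job done as asked, in the order asked, and still so for the second after the job is handed in, while the arm keeps its last pose, push and grip.
It also fails if it takes over 72 s, if anything falls off the work surface, if the arm or the gripper's body presses on something with over 40 N, if the wrist force passes 120 N, or if a joint passes its speed limit or range.

## Robot

A 6-joint arm with a two-finger parallel gripper is mounted at the origin on the work surface. World frame = base frame: x ahead of the robot, y to its left, z up, the work surface at z = 0. Lengths are in m, angles in rad, forces in N, time in s.
With the tool pointing down it reaches from about 0.4 to 0.825 m from the base axis. Payload 7 kg.
Tool frame: the origin (TCP) lies at the very end of the fingers, on their centre line; the grasp point (between the pads) lies 19 mm behind it; x points along the fingers, y is the direction in which the jaws open and shut, and the axes are right-handed (so a half turn about x gives the same grasp; the last joint's range is limited). The gripper opens to 88 mm and grips with 3 to 60 N. Pads are 19 mm wide; open, the fingers measure 130 mm over their backs; the gripper's body (78 mm by 193 mm) begins 47 mm behind the grasp point.
Start: joints at [-0.861, 0.359, 0.012, 0, -1.224, -0.288], TCP at [0.276, -0.616, 0.227] pointing down, gripper open.
Joint ranges: [-3.07, 3.07], [-1.43, 2.12], [-1.02, 1.25], [-3.03, 1.67], [-3.05, -0], [-3.03, 3.03]. Speed limits (rad/s): [2.39, 2.39, 3.01, 3.14, 3.14, 3.14].

## Interface

Orientations are given as [roll, pitch, yaw] about the fixed x, y, z axes, in that order (R = Rz(yaw) Ry(pitch) Rx(roll)).
In Python, from station import arm, cams gives the robot as it stands. The module is installed in compiled form; this text tells all that it offers.
- The arm moves only by the tool carry_out, never from a script. Its argument "deltas" is a list of rows, each a list of 6 numbers: the shift along the tool's x, y, z in units of 0.04 m (1.0 is 0.04 m), then the turn, a rotation vector about the tool's x, y, z in units of 4 degrees (1.0 is 4 degrees). In form: [[tx, ty, tz, ax, ay, az], ...]. A call has 1 to 5 rows; each row shifts and turns the pose as measured when the row begins, along the tool's axes as they then stand; what a row does not reach is not made up. A row lasts 1/10 s, in which the tool goes at most 50 mm and 8.59 degrees, less where a joint would pass 70% of its speed; a pose out of reach is approached as far as the arm can. A call with a number of a shift or a turn outside -1 to 1 is refused whole. A call with a gripper value outside its range is refused whole. "hand" is the closure, from 0 (fully open) to 1 (shut), set as the call begins (left out, the last holds). The fingers move at their own pace and stop on an object; "newtons" is the grip in N (left out, the last holds). Time passes only in rows, so rows that do not move let the fingers close. It gives the time, the measured TCP pose, the force and the opening at its end, in the units of the state.
- arm.get_state(): the state, without advancing time (a new reading comes with each control period).
- cams.grab_frame(name): name is "scene" or "top" or "wrist"; returns a dict with "pixels" (480x640x3 uint8, red, green, blue), "fx", "fy", "cx", "cy" (pixels), "T" (4x4, takes a point from camera to world coordinates); the wrist camera has in their place "hand_eye" (4x4, takes a point from camera to tool coordinates, whose origin is the TCP and whose axes are the tool frame's). Camera axes: x right, y up, looking along -z (the intrinsics and any distortion apply to the point x, -y, -z); pixel columns grow to the right and rows downward; lengths in m; the calibration is good to about 2 mm. A picture is of the moment at which its call begins: read the wrist's pose just before it. There is no depth.
- arm.job_done(): hands the job in, once; it reports no verdict.
The state is a dict: "t": time; "q": joint angles; "qd": joint speeds; "joint_efforts": joint torques, N m; "eef_pos": TCP position; "ee_rot": TCP orientation; "force": force on the tool from outside, world axes, zero at the start; "moment": the same for the moment, N m; "width": finger opening in m.
Only numpy, scipy, OpenCV 4.12 (cv2) and the standard library are available. Lean on these libraries where they do the work, as an engineer would, in place of code of your own. Each camera call takes 0.05 s, during which the arm holds its last target.

## Working session

There is one attempt and no reset: what is moved stays moved. The work goes in short steps, Python scripts to look and compute and a tool call to move; the robot and the scene stay as the last step left them, time stands still between calls to the robot, and variables do not carry over. Pictures are saved under pics/ and viewed, and the job is handed in when it is done.

Besides the shell and the picture viewer there is one more tool, called after "Request:" as name(argument=value, ...), one argument or row to a line, values as JSON. carry_out: Moves the arm, as the interface text tells. Shifts and turns lie within -1 to 1; 1 stands for 0.04 m of shift or 4 degrees of turn. Its arguments: {"type":"object","properties":{"deltas":{"type":"array","items":{"type":"array","items":{"type":"number","minimum":-1,"maximum":1}}},"hand":{"type":"number"},"newtons":{"type":"number"}},"required":["deltas"]}

```bash
ls; mkdir -p pics; python3 - <<'E'
from station import arm, cams
import cv2, numpy as np
s=arm.get_state(); print({k:np.round(v,3).tolist() for k,v in s.items()})
for n in ["scene","top"]:
    f=cams.grab_frame(n); cv2.imwrite(f"pics/{n}0.png",f["pixels"][:,:,::-1])
    print(n,{k:(np.round(v,4).tolist()) for k,v in f.items() if k!="pixels"})
E
```

```text
pics
{'t': 0.0, 'q': [-0.861, 0.359, 0.011, -0.0, -1.224, -0.288], 'qd': [-0.0, 0.0, 0.001, -0.0, -0.0, 0.0], 'joint_efforts': [-0.001, -58.272, 29.306, 6.997, 0.007, -0.0], 'eef_pos': [0.276, -0.615, 0.226], 'ee_rot': [1.653, 1.569, 2.075], 'force': [0.054, 0.638, 1.196], 'moment': [0.021, 0.011, 0.032], 'width': 0.088}
scene {'fx': 533.6015, 'fy': 533.6015, 'cx': 319.2848, 'cy': 238.3586, 'T': [[-0.3463, -0.7106, 0.6125, 1.1994], [0.9381, -0.2699, 0.2172, 0.3998], [0.011, 0.6498, 0.76, 1.0582], [0.0, 0.0, 0.0, 1.0]]}
top {'fx': 464.9365, 'fy': 464.9365, 'cx': 327.0077, 'cy': 234.5299, 'T': [[-0.0288, 0.9886, -0.1481, 0.2142], [-0.9995, -0.0303, -0.0075, 0.1116], [-0.0119, 0.1478, 0.9889, 1.4492], [0.0, 0.0, 0.0, 1.0]]}
```

View pics/scene0.png

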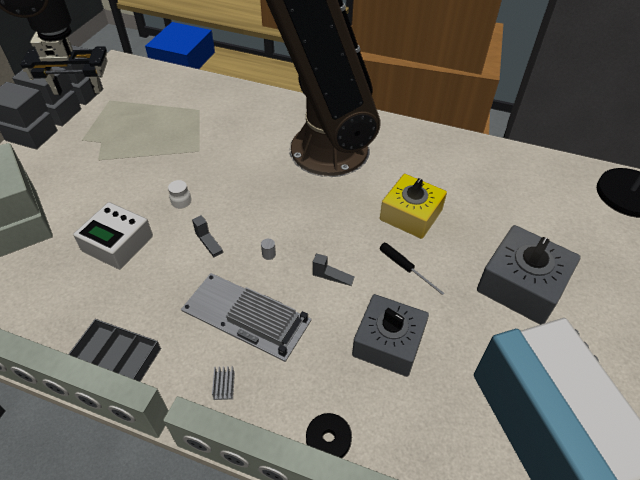

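View pics/top0.png

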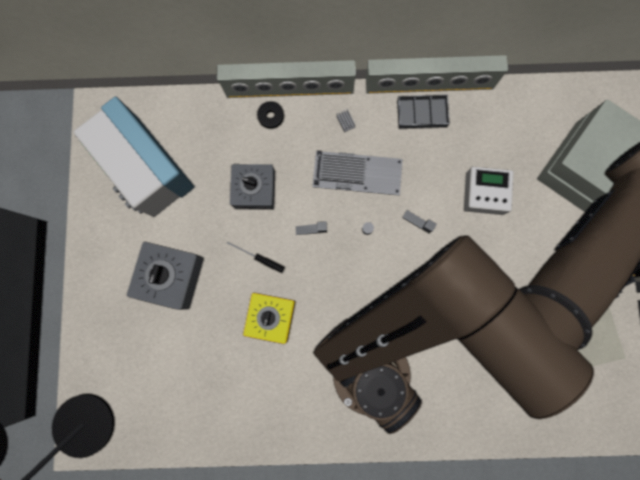

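```bash
cat > h.py <<'E'
from station import arm, cams
import cv2, numpy as np
from scipy.spatial.transform import Rotation as R
def crop(px,x0,y0,x1,y1,s,name):
    c=cv2.resize(px[y0:y1,x0:x1],None,fx=s,fy=s,interpolation=cv2.INTER_CUBIC)
    cv2.imwrite("pics/"+name,c[:,:,::-1])
def camT(f,s=None):
    if "T" in f: return f["T"]
    T=np.eye(4);T[:3,:3]=R.from_euler("xyz",s["ee_rot"]).as_matrix();T[:3,3]=s["eef_pos"]
    return T@f["hand_eye"]
def ray(f,u,v,z,T=None):
    T=f["T"] if T is None else T
    d=T[:3,:3]@np.array([(u-f["cx"])/f["fx"],-(v-f["cy"])/f["fy"],-1])
    o=T[:3,3]; return o+d*(z-o[2])/d[2]
def proj(f,p,T=None):
    T=f["T"] if T is None else T
    c=T[:3,:3].T@(np.asarray(p)-T[:3,3]); return np.array([f["cx"]+f["fx"]*c[0]/-c[2], f["cy"]-f["fy"]*c[1]/-c[2]])
def st():
    s=arm.get_state(); return {k:np.array(v) for k,v in s.items()}
E
python3 - <<'E'
from h import *
f=cams.grab_frame("scene");print(f.keys());p=f["pixels"]
crop(p,170,180,370,330,4,"s1.png"); crop(p,340,280,440,380,6,"s2.png")
f=cams.grab_frame("top");p=f["pixels"]
crop(p,220,140,440,250,3.6,"t1.png")
E
```

```text
dict_keys(['pixels', 'fx', 'fy', 'cx', 'cy', 'T'])
```

View pics/s1.png

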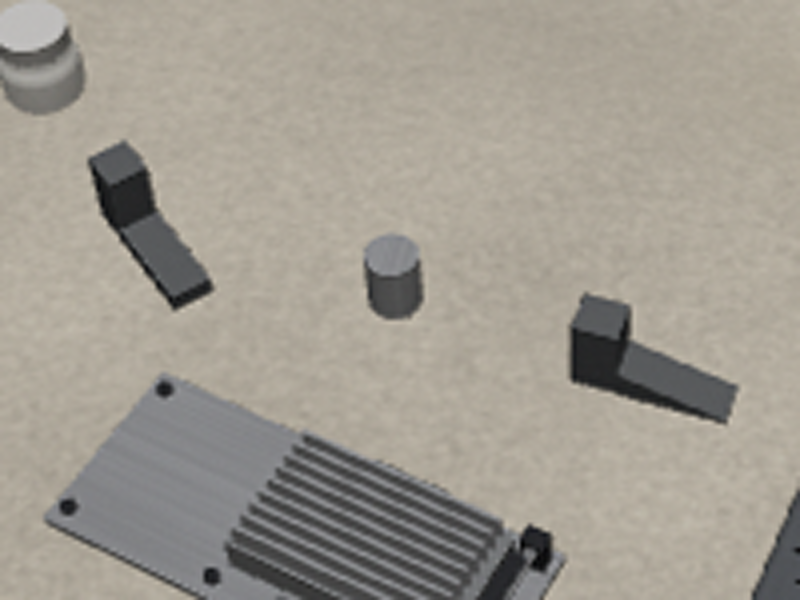

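View pics/s2.png

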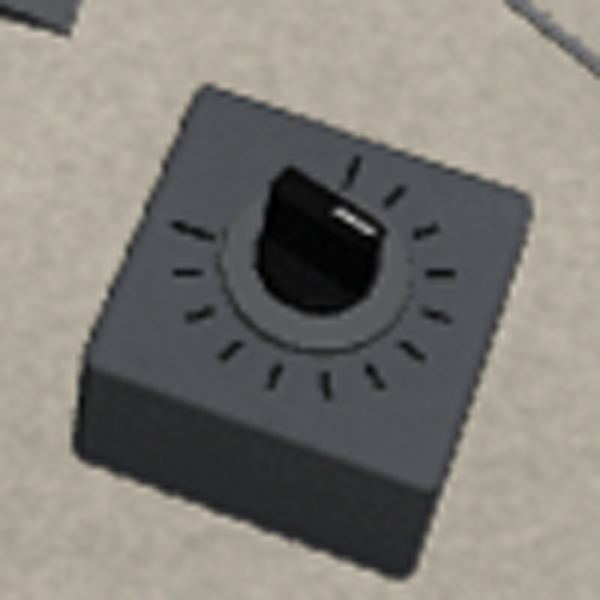

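View pics/t1.png

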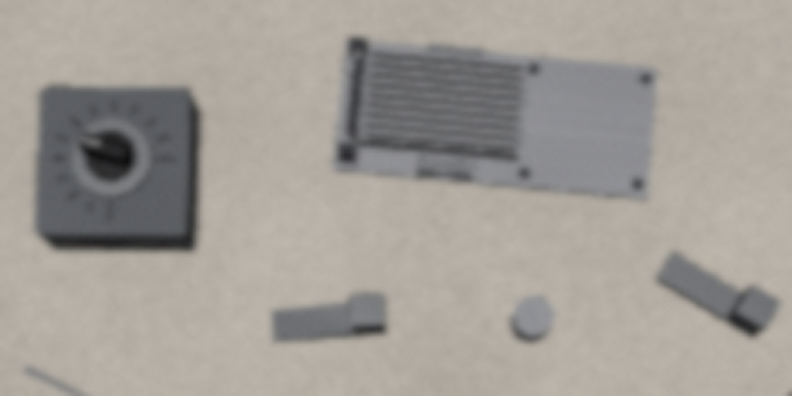

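```bash
python3 - <<'E'
from h import *
f=cams.grab_frame("scene");p=f["pixels"]
c=[ray(f,340+a/6,280+b/6,0.078)[:2] for a,b in [(208,87),(530,205),(435,490),(90,362)]]
print("variac corners",np.round(c,3).tolist(),"ctr",np.mean(c,0), [np.linalg.norm(c[i]-c[i-1]).round(3) for i in range(4)])
print("bar",ray(f,340+330/6,280+203/6,0.122))
for n,a,b in [("big",(483,267),(524,226)),]: print(n,np.linalg.norm(ray(f,*a,.08)-ray(f,*b,.08)))
S=lambda a,b,z: np.round(ray(f,170+a/4,180+b/4,z),4)
print("wedge blk top", [S(a,b,.056) for a,b in [(586,295),(630,306),(622,342),(572,324)]])
print("wedge tip bottom/top",S(728,423,0),S(737,386,.003))
print("plate corners (free)",S(165,373,.008),S(45,518,.008))
print("module free end top",S(305,435,.056),S(232,545,.056))
f2=cams.grab_frame("top")
Q=lambda a,b,z: np.round(ray(f2,220+a/3.6,140+b/3.6,z),4)
print("top: variac corners",[Q(a,b,.078) for a,b in [(40,87),(190,90),(190,236),(38,234)]],"knob",Q(110,150,.12))
print("plate",[Q(a,b,.008) for a,b in [(346,38),(656,70),(642,198),(335,170)]])
print("module free",Q(522,72,.056),Q(518,158,.056))
print("wedge",Q(368,298,.056), "tip",Q(274,313,.003),Q(276,341,.003))
E
```

```text
variac corners [[0.52, 0.291], [0.528, 0.415], [0.65, 0.41], [0.645, 0.286]] ctr [0.58568426 0.35035962] [np.float64(0.125), np.float64(0.123), np.float64(0.122), np.float64(0.124)]
bar [0.58164502 0.34927269 0.122     ]
big 0.18114418549479916
wedge blk top [array([0.4399, 0.1241, 0.056 ]), array([0.4385, 0.1517, 0.056 ]), array([0.4659, 0.1565, 0.056 ]), array([0.4637, 0.124 , 0.056 ])]
wedge tip bottom/top [0.4604 0.2241 0.    ] [0.4341 0.2212 0.003 ]
plate corners (free) [ 0.5522 -0.1084  0.008 ] [ 0.67   -0.1242  0.008 ]
module free end top [0.5929 0.01   0.056 ] [0.6736 0.0041 0.056 ]
top: variac corners [array([0.646, 0.409, 0.078]), array([0.6392, 0.2814, 0.078 ]), array([0.5128, 0.2829, 0.078 ]), array([0.5185, 0.4104, 0.078 ])] knob [0.5775 0.3423 0.12  ]
plate [array([0.7045, 0.1497, 0.008 ]), array([ 0.6659, -0.1255,  0.008 ]), array([ 0.5497, -0.1071,  0.008 ]), array([0.5836, 0.1625, 0.008 ])]
module free [ 0.6528 -0.0024  0.056 ] [0.5768 0.0042 0.056 ]
wedge [0.4594 0.1357 0.056 ] tip [0.4579 0.2193 0.003 ] [0.433 0.218 0.003]
```

```bash
python3 - <<'E'
from h import *
s=st(); M=R.from_euler("xyz",s["ee_rot"]).as_matrix(); print(M.round(3)); print("tooly yaw",np.degrees(np.arctan2(M[1,1],M[0,1])), np.degrees(s["q"]))
f=cams.grab_frame("wrist"); print(f["hand_eye"].round(3), {k:f[k] for k in f if k not in("pixels","hand_eye")})
E
```

```text
[[-0.    -0.409  0.912]
 [ 0.     0.912  0.409]
 [-1.     0.001 -0.   ]]
tooly yaw 114.16660381524339 [-4.93251944e+01  2.05632825e+01  6.65749264e-01 -6.51105498e-03
 -7.01318731e+01 -1.65059868e+01]
[[ 0.     0.243 -0.97  -0.158]
 [ 1.     0.001  0.     0.001]
 [ 0.001 -0.97  -0.243 -0.065]
 [ 0.     0.     0.     1.   ]] {'fx': 342.75866011138953, 'fy': 342.75866011138953, 'cx': 316.6210991649007, 'cy': 246.0202219493192}
```

Request:
carry_out(
  deltas=[
    [0,0.88,0.78,0,0,0],
    [0,0.88,0.78,0,0,0],
    [0,0.88,0.78,0,0,0],
    [0,0.88,0.78,0,0,0],
    [0,0.88,0.78,0,0,0],
  ],
  hand=0.3,
)

```text
t: 0.85
eef_pos: [0.3465, -0.3891, 0.2233]
ee_rot: [2.23, 1.567, 2.643]
force: [1.8, -0.1, -0.4]
width: 0.0617
```

Request:
carry_out(
  deltas=[
    [0,0.88,0.78,0,0,0],
    [0,0.88,0.78,0,0,0],
    [0,0.88,0.78,0,0,0],
    [0,0.88,0.78,0,0,0],
    [0,0.88,0.78,0,0,0],
  ],
)

```text
t: 1.35
eef_pos: [0.4196, -0.1563, 0.225]
ee_rot: [0.11, 1.569, 0.522]
force: [1.6, -0.5, 0.3]
width: 0.0615
```

Request:
carry_out(
  deltas=[
    [0,0.88,0.78,0,0,0],
    [0,0.88,0.78,0,0,0],
    [0,0.88,0.78,0,0,0],
    [0,0.88,0.78,0,0,0],
    [0,0.88,0.78,0,0,0],
  ],
)

```text
t: 1.85
eef_pos: [0.4928, 0.078, 0.2285]
ee_rot: [-0.047, 1.562, 0.368]
force: [0.0, -1.4, 0.0]
width: 0.0615
```

```bash
cat >> h.py <<'E'
def plan(target,s,yaw=None):
    """tool-frame delta in units to reach target (x,y,z), with tool straight down and jaw yaw (deg)"""
    M=R.from_euler("xyz",s["ee_rot"]).as_matrix()
    d=M.T@(np.array(target)-s["eef_pos"])/0.04
    rv=np.zeros(3)
    if yaw is not None:
        y=np.array([np.cos(np.radians(yaw)),np.sin(np.radians(yaw)),0]); x=np.array([0,0,-1.]); Mt=np.c_[x,y,np.cross(x,y)]
        rv=np.degrees(R.from_matrix(M.T@Mt).as_rotvec())/4
    print("pos",s["eef_pos"].round(4),"jaw yaw",np.degrees(np.arctan2(M[1,1],M[0,1])).round(1),"tilt",M[:,0].round(3),"shift units",d.round(2),"turn units",rv.round(2),"force",s["force"].round(2),"w",s["width"].round(4),"t",s["t"])
E
python3 -c "
from h import *
plan([.58,.348,.227],st(),155)"
```

```text
pos [0.4928 0.078  0.2285] jaw yaw 113.7 tilt [ 0.008  0.003 -1.   ] shift units [0.08 5.3  4.71] turn units [-10.31   0.12   0.05] force [ 0.05 -1.36  0.01] w 0.0615 t 1.85
```

Request:
carry_out(
  deltas=[
    [0.02,0.88,0.78,0,0.05,0],
    [0.02,0.88,0.78,0,0.05,0],
    [0.02,0.88,0.78,0,0,0],
    [0.02,0.88,0.78,0,0,0],
    [0,0.88,0.78,0,0,0],
  ],
)

```text
t: 2.35
eef_pos: [0.5656, 0.3128, 0.2277]
ee_rot: [0.034, 1.566, 0.451]
force: [0.8, 0.1, 0.1]
width: 0.0615
```

Request:
carry_out(
  deltas=[
    [0,0.8,0.7,-1,0,0],
    [0,0.0,0.0,-1,0,0],
    [0,0,0,-1,0,0],
    [0,0,0,-1,0,0],
    [0,0,0,-1,0,0],
  ],
)

```text
t: 2.85
eef_pos: [0.579, 0.3627, 0.2238]
ee_rot: [-0.923, 1.568, -0.139]
force: [-0.6, -0.6, 0.4]
width: 0.0612
```

Request:
carry_out(
  deltas=[
    [0,0,0,-1,0,0],
    [0,0.0,0.0,-1,0,0],
    [0,0,0,-1,0,0],
    [0,0,0,-1,0,0],
    [0,0,0,-1,0,0],
  ],
)

```text
t: 3.35
eef_pos: [0.5787, 0.363, 0.223]
ee_rot: [-1.796, 1.569, -0.648]
force: [0.2, 0.1, 0.6]
width: 0.0615
```

```bash
cat > w.py <<'E'
from h import *
import sys
s=st(); f=cams.grab_frame("wrist"); cv2.imwrite("pics/"+sys.argv[1],f["pixels"][:,:,::-1]); np.savez("last.npz",T=camT(f,s))
E
python3 -c "
from h import *
plan([.58,.348,.227],st(),155)"; python3 w.py w1.png
```

```text
pos [0.5787 0.363  0.223 ] jaw yaw 155.8 tilt [ 0.001 -0.001 -1.   ] shift units [-0.1  -0.18 -0.33] turn units [ 0.2  -0.01  0.02] force [0.2  0.11 0.6 ] w 0.0615 t 3.35
```

View pics/w1.png

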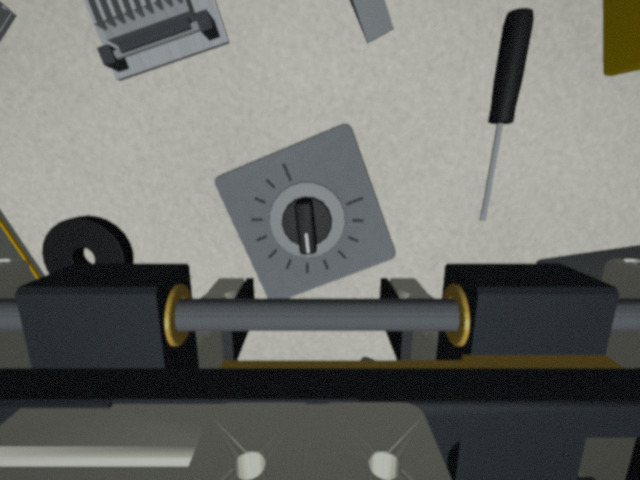

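```bash
python3 - <<'E'
from h import *
p=cv2.imread("pics/w1.png")[:,:,::-1]; crop(p,200,115,400,305,4,"w1c.png")
E
```

```text
(no output)
```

View pics/w1c.png

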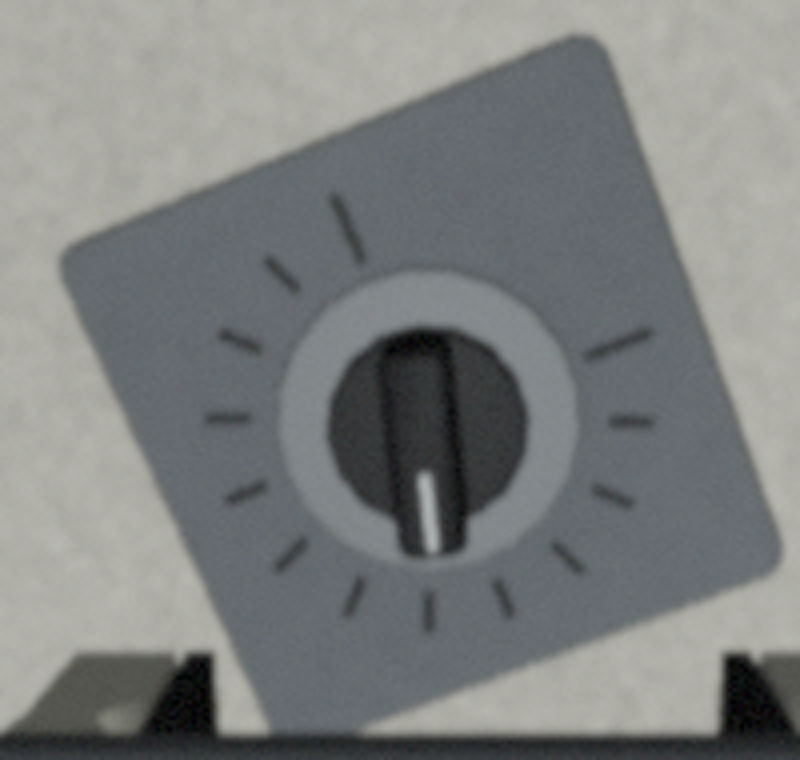

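```bash
python3 - <<'E'
from h import *
f=cams.grab_frame("wrist"); T=np.load("last.npz")["T"]
W=lambda a,b,z: ray(f,200+a/4,115+b/4,z,T)
c=W(424,449,.122); d=W(428,423,.092); print("bar",c,"disc",d)
a=W(415,345,.122)-W(433,552,.122); print("bar len",np.linalg.norm(a),"pointer yaw",np.degrees(np.arctan2(-a[1],-a[0])))
t=W(620,342,.078)-d; print("zero tick yaw",np.degrees(np.arctan2(t[1],t[0])))
plan([(c[0]),(c[1]),.227],st(),np.degrees(np.arctan2(a[1],a[0]))+90)
E
```

```text
bar [0.57976736 0.34649698 0.122     ] disc [0.57990252 0.34658976 0.092     ]
bar len 0.04057004706559515 pointer yaw 70.19081281494904
zero tick yaw 176.15929562586334
pos [0.5788 0.363  0.223 ] jaw yaw 155.7 tilt [ 0.001 -0.001 -1.   ] shift units [-0.1  -0.19 -0.36] turn units [4.387e+01 4.000e-02 1.000e-02] force [-0.26 -0.35  0.32] w 0.0611 t 3.45
```

Request:
carry_out(
  deltas=[
    [0,-0.19,-0.36,0,0,0],
    [0,0,0,-1,0,0],
    [0.7,0,0,-0.1,0,0],
    [0.7,0,0,0,0,0],
  ],
)

```text
t: 3.85
eef_pos: [0.582, 0.3459, 0.1707]
ee_rot: [-0.728, 1.562, 0.491]
force: [0.5, 1.0, -0.2]
width: 0.0612
```

```bash
python3 -c "
from h import *
plan([.5798,.3465,.099],st(),160)"
```

```text
pos [0.582  0.3459 0.1707] jaw yaw 159.8 tilt [ 0.008  0.004 -1.   ] shift units [ 1.79  0.07 -0.02] turn units [-0.05  0.1   0.09] force [ 0.48  0.97 -0.24] w 0.0612 t 3.85
```

Request:
carry_out(
  deltas=[
    [0.6,0.03,0,0,0.1,0.09],
    [0.5,0.03,0,0,0,0],
    [0.3,0,0,0,0,0],
    [0.2,0,0,0,0,0],
  ],
)

```text
t: 4.25
eef_pos: [0.5792, 0.3432, 0.1025]
ee_rot: [2.578, 1.567, -2.496]
force: [0.0, -0.2, -0.5]
width: 0.0611
```

```bash
python3 -c "
from h import *
plan([.5798,.3465,.099],st(),160)"
```

```text
pos [0.5792 0.3432 0.1025] jaw yaw 159.3 tilt [-0.003 -0.002 -1.   ] shift units [0.09 0.01 0.08] turn units [-0.18 -0.04 -0.03] force [ 0.01 -0.19 -0.54] w 0.0611 t 4.25
```

Request:
carry_out(
  deltas=[
    [0.07,0,0.08,-0.18,0,0],
    [0,0,0,0,0,0],
    [0,0,0,0,0,0],
    [0,0,0,0,0,0],
  ],
  hand=1.0,
  newtons=15,
)

```text
t: 4.65
eef_pos: [0.5813, 0.3466, 0.1009]
ee_rot: [2.708, 1.569, -2.354]
force: [-0.6, 0.6, -0.5]
width: 0.0349
```

```bash
python3 -c "
from h import *
plan([.5798,.3465,.099],st(),160)"
```

```text
pos [0.5813 0.3466 0.1009] jaw yaw 160.0 tilt [-0.001 -0.001 -1.   ] shift units [ 0.05  0.03 -0.01] turn units [ 0.   -0.02 -0.01] force [-0.56  0.58 -0.47] w 0.0349 t 4.65
```

Request:
carry_out(
  deltas=[
    [0,0,0,0,0,0],
    [0,0,0,0,0,0],
    [0,0,0,0,0,0],
    [0,0,0,0,0,0],
  ],
)

```text
t: 5.05
eef_pos: [0.5815, 0.3473, 0.1025]
ee_rot: [-0.001, 1.57, 1.221]
force: [1.1, 0.3, -2.5]
width: 0.014
```

Request:
carry_out(
  deltas=[
    [0,0,0,-1,0,0],
    [0,0,0,-1,0,0],
    [0,0,0,-1,0,0],
    [0,0,0,-1,0,0],
    [0,0,0,-1,0,0],
  ],
)

```text
t: 5.55
eef_pos: [0.5814, 0.3473, 0.1025]
ee_rot: [-0.209, 1.57, 1.374]
force: [-0.9, 0.5, 0.1]
width: 0.0137
```

```bash
python3 -c "
from h import *
s=st();print(s['moment']);plan([.5798,.3465,.101],s,266)"
```

```text
[ 0.11432719  0.252174   -0.06731725]
pos [0.5814 0.3473 0.1025] jaw yaw -179.3 tilt [ 0.     0.001 -1.   ] shift units [ 0.04  0.04 -0.02] turn units [-2.133e+01  1.000e-02  1.000e-02] force [-0.85  0.49  0.11] w 0.0137 t 5.55
```

Request:
carry_out(
  deltas=[
    [0,0,0,-1,0,0],
    [0,0,0,-1,0,0],
    [0,0,0,-1,0,0],
    [0,0,0,-1,0,0],
    [0,0,0,-1,0,0],
  ],
)

```text
t: 6.05
eef_pos: [0.5813, 0.3473, 0.1025]
ee_rot: [-0.289, 1.57, 1.657]
force: [-0.9, 0.1, -0.4]
width: 0.0141
```

Request:
carry_out(
  deltas=[
    [0,0,0,-1,0,0],
    [0,0,0,-1,0,0],
    [0,0,0,-1,0,0],
    [0,0,0,-1,0,0],
    [0,0,0,-1,0,0],
  ],
)

```text
t: 6.55
eef_pos: [0.5811, 0.3472, 0.1025]
ee_rot: [-0.331, 1.57, 1.979]
force: [-0.7, 0.9, -1.1]
width: 0.0138
```

Request:
carry_out(
  deltas=[
    [0,0,0,-1,0,0],
    [0,0,0,-1,0,0],
    [0,0,0,-1,0,0],
    [0,0,0,-1,0,0],
    [0,0,0,-1,0,0],
  ],
)

```text
t: 7.05
eef_pos: [0.581, 0.3471, 0.1025]
ee_rot: [-0.294, 1.57, 2.38]
force: [-0.5, 0.6, -0.2]
width: 0.014
```

Request:
carry_out(
  deltas=[
    [0,0,0,-1,0,0],
    [0,0,0,-1,0,0],
    [0,0,0,-1,0,0],
    [0,0,0,-1,0,0],
  ],
)

```text
t: 7.45
eef_pos: [0.581, 0.3469, 0.1025]
ee_rot: [-0.222, 1.57, 2.743]
force: [-0.3, -0.1, -1.1]
width: 0.0136
```

```bash
python3 -c "
from h import *
s=st();print(s['moment']);plan([.5798,.3465,.101],s,266)"
```

```text
[-0.01104196  0.21601951 -0.01975835]
pos [0.581  0.3469 0.1025] jaw yaw -100.1 tilt [-0.001  0.    -1.   ] shift units [0.04 0.02 0.03] turn units [-1.54  0.01  0.  ] force [-0.32 -0.12 -1.08] w 0.0136 t 7.45
```

Request:
carry_out(
  deltas=[
    [0,0,0,-1,0,0],
    [0,0,0,-0.6,0,0],
    [0,0,0,-0.5,0,0],
  ],
)

```text
t: 7.75
eef_pos: [0.581, 0.3469, 0.1025]
ee_rot: [-0.424, 1.57, 2.695]
force: [1.3, -0.1, -1.5]
width: 0.014
```

```bash
python3 -c "
from h import *
s=st();print(s['moment']);plan([.5798,.3465,.101],s,266)"
```

```text
[-0.03818258 -0.09525184 -0.3377905 ]
pos [0.581  0.3469 0.1025] jaw yaw -91.3 tilt [-0.001  0.    -1.   ] shift units [0.04 0.01 0.03] turn units [0.67 0.01 0.  ] force [ 1.29 -0.08 -1.5 ] w 0.014 t 7.75
```

Request:
carry_out(
  deltas=[
    [0,0,0,-0.5,0,0],
    [0,0,0,-0.5,0,0],
  ],
)

```text
t: 7.95
eef_pos: [0.5815, 0.3469, 0.1025]
ee_rot: [-1.599, 1.57, 1.59]
force: [0.2, 1.4, -0.6]
width: 0.015
```

```bash
python3 -c "
from h import *
s=st();print(s['moment']);plan([.5798,.3465,.101],s,266)"
```

```text
[-0.0790965  -0.21910175 -0.48955064]
pos [0.5815 0.3469 0.1025] jaw yaw -87.2 tilt [-0.     0.001 -1.   ] shift units [0.04 0.01 0.04] turn units [1.69 0.   0.01] force [ 0.19  1.4  -0.59] w 0.015 t 7.95
```

Request:
carry_out(
  deltas=[
    [0,0,0,0,0,0],
    [0,0,0,0,0,0],
    [0,0,0,0,0,0],
    [0,0,0,0,0,0],
  ],
  hand=0.3,
)

```text
t: 8.35
eef_pos: [0.5816, 0.3468, 0.1026]
ee_rot: [-2.082, 1.57, 1.106]
force: [-0.6, -0.4, 0.1]
width: 0.0418
```

Request:
carry_out(
  deltas=[
    [-0.8,0,0,0,0,0],
    [-0.8,0,0,0,0,0],
    [-0.8,0,0,0,0,0],
    [-0.8,0,0,0,0,0],
  ],
)

```text
t: 8.75
eef_pos: [0.579, 0.3446, 0.2282]
ee_rot: [0.657, 1.559, -2.44]
force: [1.1, 0.8, -0.4]
width: 0.0613
```

```bash
python3 -c "
from h import *
s=st();print(s['q']);plan([.58,.3465,.22],s,266)"; python3 w.py w2.png; python3 - <<'E'
from h import *
p=cv2.imread("pics/w2.png")[:,:,::-1]; crop(p,200,115,400,305,4,"w2c.png")
E
```

```text
[ 0.82469725  0.362959    0.0226337  -0.00152309 -1.24211301  0.79105094]
pos [0.579  0.3446 0.2282] jaw yaw -87.5 tilt [-0.009 -0.008 -1.   ] shift units [ 0.2  -0.05 -0.03] turn units [ 1.64  0.13 -0.11] force [ 1.08  0.79 -0.4 ] w 0.0613 t 8.75
```

View pics/w2c.png

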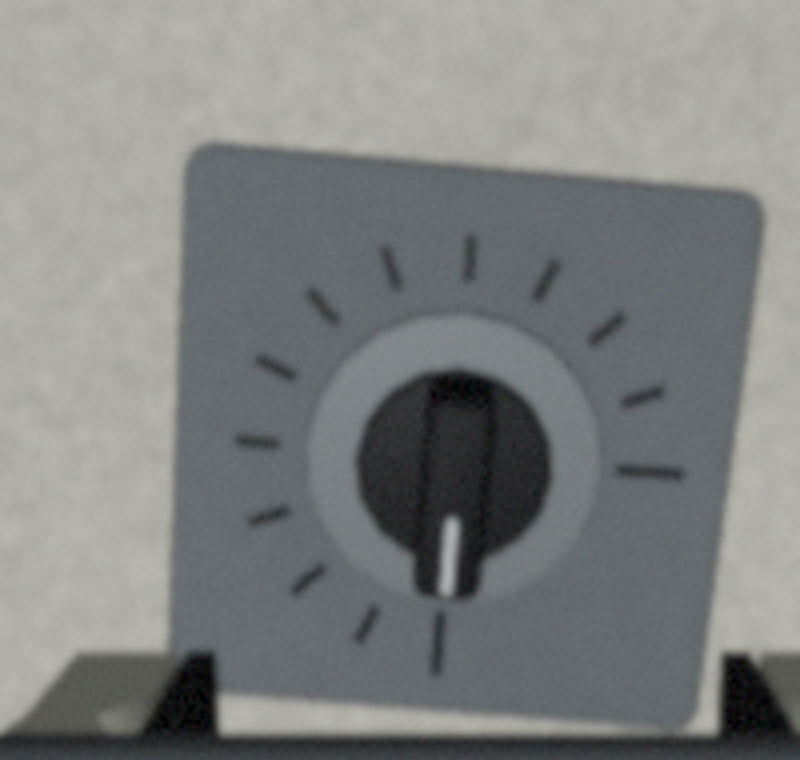

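```bash
python3 - <<'E'
from h import *
f=cams.grab_frame("wrist"); T=np.load("last.npz")["T"]
W=lambda a,b,z: ray(f,200+a/4,115+b/4,z,T)
y=lambda v: np.degrees(np.arctan2(v[1],v[0]))
print("pointer mark",y(W(447,595,.122)-W(453,520,.122)),"bar", y(W(447,598,.122)-W(462,390,.122)))
print("tick",y(W(435,675,.078)-W(440,615,.078)), "disc->tick",y(W(437,645,.078)-W(455,465,.092)))
print("top edge",y(W(200,143,.078)-W(750,190,.078)),"right edge",y(W(695,710,.078)-W(764,205,.078)),"left",y(W(172,600,.078)-W(187,160,.078)))
print(W(455,465,.092))
E
```

```text
pointer mark 177.91953088343854 bar 178.35053755803264
tick 177.68248904332768 disc->tick 177.1321128157805
top edge 87.76426465036043 right edge 177.60918089050548 left 177.53086378659347
[0.58178885 0.34701659 0.092     ]
```

Request:
carry_out(
  deltas=[
    [0,0,0,1,0,0],
    [0,0,0,1,0,0],
    [0,0,0,1,0,0],
    [0,0,0,1,0,0],
    [0,0,0,1,0,0],
  ],
)

```text
t: 9.35
eef_pos: [0.5811, 0.3464, 0.2338]
ee_rot: [-0.958, 1.571, 1.865]
force: [-0.7, 0.2, -0.2]
width: 0.0612
```

Request:
carry_out(
  deltas=[
    [0,0,0,1,0,0],
    [0,0,0,1,0,0],
    [0,0,0,1,0,0],
    [0,0,0,1,0,0],
    [0,0,0,1,0,0],
  ],
)

```text
t: 9.85
eef_pos: [0.5805, 0.3461, 0.2321]
ee_rot: [1.117, 1.569, -2.708]
force: [0.4, 0.2, -0.0]
width: 0.0612
```

Request:
carry_out(
  deltas=[
    [0,0,0,1,0,0],
    [0,0,0,1,0,0],
    [0,0,0,1,0,0],
    [0,0,0,1,0,0],
    [0,0,0,1,0,0],
  ],
)

```text
t: 10.35
eef_pos: [0.5797, 0.3458, 0.2302]
ee_rot: [1.563, 1.567, -2.628]
force: [-0.1, 0.3, -0.4]
width: 0.0616
```

Request:
carry_out(
  deltas=[
    [0,0,0,1,0,0],
    [0,0,0,1,0,0],
    [0,0,0,1,0,0],
    [0,0,0,1,0,0],
    [0,0,0,1,0,0],
  ],
)

```text
t: 10.85
eef_pos: [0.579, 0.3455, 0.2283]
ee_rot: [1.947, 1.566, -2.609]
force: [0.1, -0.1, 0.1]
width: 0.0615
```

```bash
python3 -c "
from h import *
s=st();print(s['q']);plan([.452,.139,.2],s,182)"
```

```text
[ 0.82561641  0.35958575  0.01802099 -0.00154412 -1.23405822 -0.66905084]
pos [0.579  0.3455 0.2283] jaw yaw -171.1 tilt [-0.004 -0.003 -1.   ] shift units [ 0.73  3.94 -4.61] turn units [ 1.74 -0.03 -0.07] force [ 0.12 -0.09  0.08] w 0.0615 t 10.85
```

Request:
carry_out(
  deltas=[
    [0.12,0.76,-0.9,0,0,0],
    [0.12,0.76,-0.9,0,0,0],
    [0.12,0.76,-0.9,0,0,0],
    [0.12,0.76,-0.9,0,0,0],
    [0.12,0.76,-0.9,0,0,0],
  ],
)

```text
t: 11.35
eef_pos: [0.4538, 0.1417, 0.2004]
ee_rot: [2.131, 1.563, -2.427]
force: [0.8, -0.0, 0.5]
width: 0.0618
```

Request:
carry_out(
  deltas=[
    [0.1,0,0,1,0,0],
    [0,0,0,0.7,0,0],
    [0,0,0,0,0,0],
  ],
)

```text
t: 11.65
eef_pos: [0.4491, 0.1359, 0.1963]
ee_rot: [2.107, 1.563, -2.577]
force: [0.0, -0.2, -0.7]
width: 0.0616
```

```bash
python3 -c "
from h import *
s=st();print(s['q']);plan([.452,.139,.2],s,182)"; python3 w.py w3.png
```

```text
[ 0.71398495  0.04333413 -0.46412173 -0.0012554  -1.07064376 -0.68496948]
pos [0.4491 0.1359 0.1963] jaw yaw -178.4 tilt [-0.006 -0.004 -1.   ] shift units [-0.09 -0.07  0.08] turn units [-0.09 -0.05 -0.09] force [ 0.01 -0.19 -0.71] w 0.0616 t 11.65
```

View pics/w3.png

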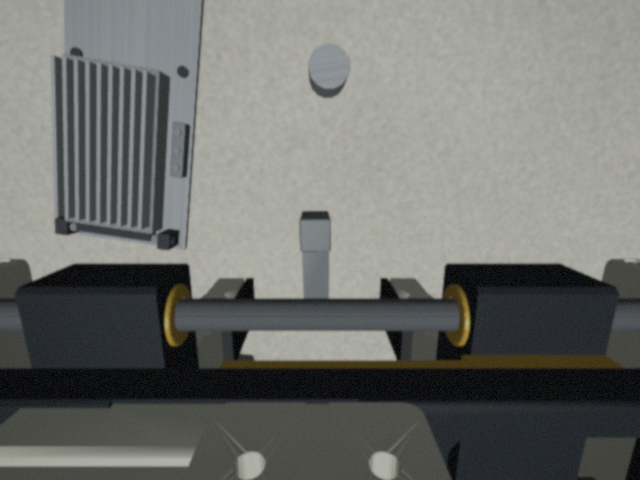

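```bash
python3 - <<'E'
from h import *
p=cv2.imread("pics/w3.png")[:,:,::-1]; crop(p,270,190,370,310,6,"w3c.png")
E
```

```text
(no output)
```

View pics/w3c.png

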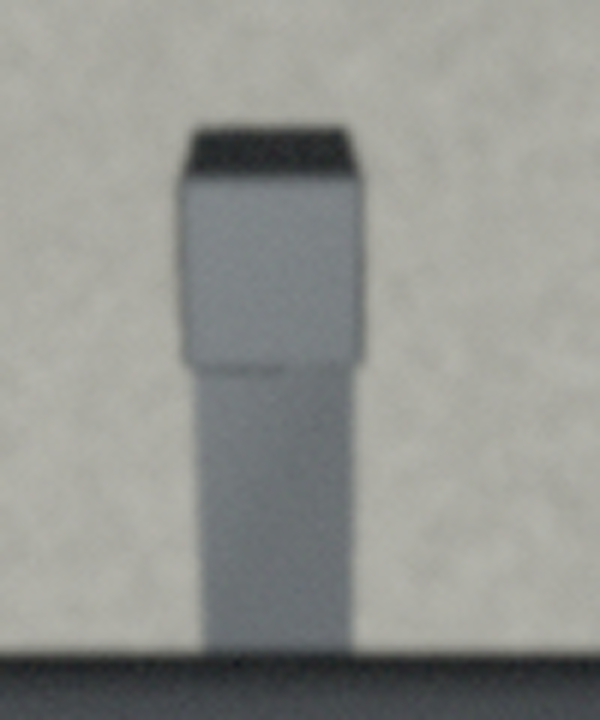

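```bash
python3 - <<'E'
from h import *
f=cams.grab_frame("wrist"); T=np.load("last.npz")["T"]
W=lambda a,b,z: ray(f,270+a/6,190+b/6,z,T)
y=lambda v: np.degrees(np.arctan2(v[1],v[0]))
c=[W(a,b,.056) for a,b in [(181,177),(361,176),(359,365),(186,362)]]
print(np.mean(c,0),np.linalg.norm(c[1]-c[0]),np.linalg.norm(c[2]-c[1]))
print("yaw L/R",y(c[3]-c[0]),y(c[2]-c[1]),"perp",y(c[0]-c[1])-90,y(c[3]-c[2])-90,"bottom edge back",y(W(194,128,0)-W(348,128,0))-90)
# taper centreline at known heights: y 20.5mm at block face, at (x,650)
h=.0105
print("taper width ctr",W((205+353)/2,645,.0115)-np.mean(c,0))
plan([*np.mean(c,0)[:2],.03],st(),181)
E
```

```text
[0.44896368 0.13580106 0.056     ] 0.02640717921936348 0.02866582624814725
yaw L/R 92.44116592638241 91.5110821924362 perp -88.17691133303175 -89.56361225515667 bottom edge back -88.48892936836577
taper width ctr [-0.00348769  0.07762794 -0.0445    ]
pos [0.4495 0.1364 0.1963] jaw yaw -178.2 tilt [-0.006 -0.004 -1.   ] shift units [ 4.16 -0.01  0.  ] turn units [ 0.2  -0.06 -0.09] force [ 0.29 -0.27  0.4 ] w 0.0613 t 11.75
```

Request:
carry_out(
  deltas=[
    [0.9,0,0,0,-0.06,-0.09],
    [0.9,0,0,0,0,0],
    [0.9,0,0,0,0,0],
    [0.7,0,0,0,0,0],
    [0.4,0,0,0,0,0],
  ],
)

```text
t: 12.25
eef_pos: [0.4543, 0.1408, 0.0428]
ee_rot: [-1.004, 1.56, 0.607]
force: [0.0, -0.5, 0.5]
width: 0.0613
```

```bash
python3 -c "
from h import *
s=st();plan([.449,.1358,.018],s,182)"
```

```text
pos [0.4543 0.1408 0.0428] jaw yaw -177.7 tilt [ 0.009  0.006 -1.   ] shift units [ 0.62  0.14 -0.12] turn units [0.08 0.08 0.13] force [ 0.03 -0.49  0.54] w 0.0613 t 12.25
```

Request:
carry_out(
  deltas=[
    [0.3,0.14,-0.12,0.05,0.08,0.13],
    [0.25,0,0,0,0,0],
    [0.1,0,0,0,0,0],
    [0,0,0,0,0,0],
  ],
)

```text
t: 12.65
eef_pos: [0.4483, 0.1358, 0.013]
ee_rot: [2.217, 1.566, -2.455]
force: [0.4, 0.4, 0.2]
width: 0.0614
```

```bash
python3 -c "
from h import *
s=st();plan([.449,.1358,.018],s,182)"
```

```text
pos [0.4483 0.1358 0.013 ] jaw yaw -177.7 tilt [-0.004 -0.003 -1.   ] shift units [-0.12 -0.02 -0.  ] turn units [ 0.08 -0.04 -0.05] force [0.39 0.37 0.22] w 0.0614 t 12.65
```

Request:
carry_out(
  deltas=[
    [-0.12,0,0,0.08,-0.04,-0.05],
    [0,0,0,0,0,0],
    [0,0,0,0,0,0],
    [0,0,0,0,0,0],
    [0,0,0,0,0,0],
  ],
  hand=1.0,
  newtons=30,
)

```text
t: 13.15
eef_pos: [0.4502, 0.1373, 0.0211]
ee_rot: [-0.924, 1.565, 0.682]
force: [0.6, 0.5, -0.5]
width: 0.0278
```

Request:
carry_out(
  deltas=[
    [0,0,0,0,0,0],
    [0,0,0,0,0,0],
    [0,0,0,0,0,0],
  ],
)

```text
t: 13.45
eef_pos: [0.4501, 0.1371, 0.0212]
ee_rot: [-0.907, 1.565, 0.699]
force: [0.2, 0.3, -0.7]
width: 0.0278
```

```bash
python3 -c "
from h import *
s=st();plan([.449,.1358,.018],s,182)"
```

```text
pos [0.4501 0.1371 0.0212] jaw yaw -178.0 tilt [ 0.005  0.004 -1.   ] shift units [ 0.08  0.03 -0.03] turn units [-0.    0.05  0.07] force [ 0.24  0.33 -0.71] w 0.0278 t 13.45
```

```bash
python3 - <<'E'
from h import *
p=cv2.imread("pics/w3.png")[:,:,::-1]; crop(p,30,0,230,130,4,"w3d.png")
p=cv2.imread("pics/scene0.png")[:,:,::-1]; crop(p,175,270,315,360,5.5,"s3.png")
p=cv2.imread("pics/top0.png")[:,:,::-1]; crop(p,305,140,410,205,7.5,"t3.png")
E
```

```text
(no output)
```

View pics/w3d.png

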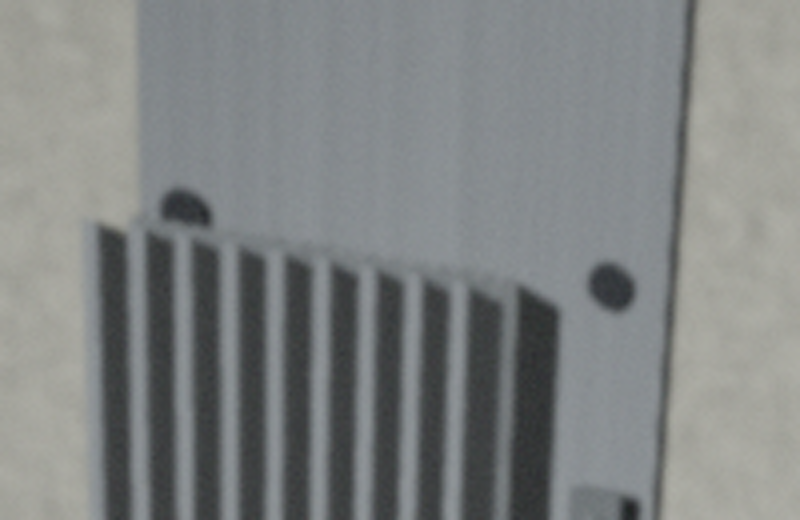

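View pics/s3.png

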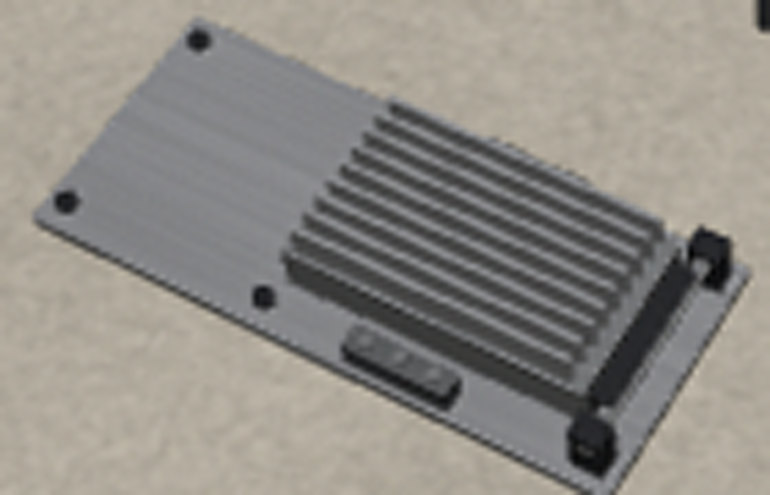

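View pics/t3.png

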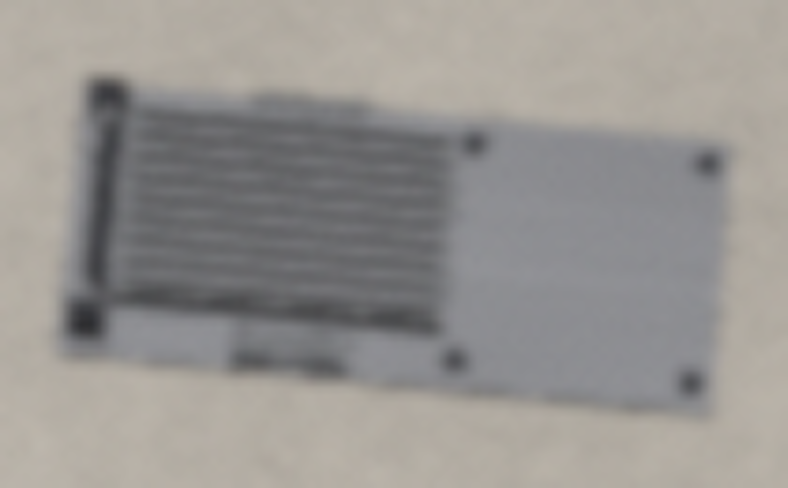

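```bash
python3 - <<'E'
from h import *
y=lambda v: np.degrees(np.arctan2(v[1],v[0]))
f=cams.grab_frame("wrist"); f1=cams.grab_frame("scene"); f2=cams.grab_frame("top")
# w3 pose
s={"eef_pos":np.array([.4493,.1361,.1963])}
T=np.load("last.npz")["T"]
W=lambda a,b,z: ray(f,30+a/4,b/4,z,T)
S=lambda a,b,z: ray(f1,175+a/5.5,270+b/5.5,z)
Q=lambda a,b,z: ray(f2,305+a/7.5,140+b/7.5,z)
z=.0105
print("W screws free-end",W(187,212,z).round(4),W(613,287,z).round(4))
sc=[(199,40),(66,202),(264,297)]; print("S screws",[S(a,b,z)[:2].round(4) for a,b in sc])
q=[Q(a,b,z)[:2] for a,b in [(474,144),(707,163),(455,360),(690,383)]]; print("Q screws far-in,far-out,near-in,near-out",np.round(q,4).tolist())
print("yaw",y(q[0]-q[1]),y(q[2]-q[3]))
pl=[Q(a,b,.008)[:2] for a,b in [(88,80),(730,143),(712,415),(62,355)]]; c=np.mean(pl,0);print("Q plate ctr",c,"yaw",y(pl[0]-pl[1]),y(pl[3]-pl[2]))
pl=[S(a,b,.008)[:2] for a,b in [(195,17),(38,217),(610,495),(749,270)]]; c=np.mean(pl,0);print("S plate ctr",c,"yaw",y(pl[3]-pl[0]),y(pl[2]-pl[1]), np.linalg.norm(pl[3]-pl[0]))
print("module free top edge W",W(97,222,.056)[:2],W(520,290,.056)[:2],"S",S(395,103,.056)[:2],S(287,262,.056)[:2],"Q",Q(455,137,.056)[:2],Q(437,333,.03)[:2])
E
```

```text
W screws free-end [ 0.6685 -0.0171  0.0105] [ 0.5736 -0.0043  0.0105]
S screws [array([ 0.5646, -0.1017]), array([ 0.6599, -0.1143]), array([ 0.6721, -0.0152])]
Q screws far-in,far-out,near-in,near-out [[0.6694, -0.0164], [0.6578, -0.1153], [0.5751, -0.0044], [0.562, -0.1031]]
yaw 83.29226211639784 82.4281579605606
Q plate ctr [0.62570785 0.01791249] yaw 82.30132948994644 82.76692448690024
S plate ctr [0.62844631 0.02137548] yaw 82.67548551759849 82.86118859723236 0.2794169972142495
module free top edge W [ 0.65764439 -0.00300748] [0.57590093 0.00684586] S [0.59237349 0.01116052] [0.67737109 0.00405209] Q [ 0.65829633 -0.00464462] [0.58200274 0.00418581]
```

Request:
carry_out(
  deltas=[
    [-0.6,0,0,0,0,0],
    [-0.8,0,0,0,0,0],
    [-0.8,0,0,0,0,0],
    [-0.6,0,0,0,0,0],
  ],
)

```text
t: 14.0
eef_pos: [0.4469, 0.1347, 0.1327]
ee_rot: [2.144, 1.566, -2.534]
force: [0.3, -0.5, -1.4]
width: 0.0274
```

```bash
python3 -c "
from h import *
s=st();plan([.6116,-.0992,.125],s,172.8)"
```

```text
pos [0.4469 0.1347 0.1327] jaw yaw -178.0 tilt [-0.004 -0.003 -1.   ] shift units [ 0.19 -3.92 -5.98] turn units [ 2.29 -0.04 -0.05] force [ 0.26 -0.54 -1.4 ] w 0.0274 t 14.0
```

Request:
carry_out(
  deltas=[
    [0,-0.56,-0.85,0,0,0],
    [0,-0.56,-0.85,0,0,0],
    [0,-0.56,-0.85,0,0,0],
    [0,-0.56,-0.85,0,0,0],
    [0,-0.56,-0.85,0,0,0],
  ],
)

```text
t: 14.5
eef_pos: [0.5702, -0.0306, 0.1389]
ee_rot: [-1.1, 1.564, 0.516]
force: [0.6, 1.4, -1.4]
width: 0.0276
```

Request:
carry_out(
  deltas=[
    [0,-0.56,-0.85,0,0,0],
    [0,-0.5,-0.8,0,0,0],
    [0,0,0,1,0,0],
    [0,0,0,1,0,0],
    [0,0,0,0.29,0,0],
  ],
)

```text
t: 15.0
eef_pos: [0.6187, -0.1035, 0.1357]
ee_rot: [-0.63, 1.567, 0.815]
force: [0.6, 0.9, -1.0]
width: 0.0278
```

```bash
python3 -c "
from h import *
s=st();plan([.6116,-.0992,.06],s,172.8)"
```

```text
pos [ 0.6187 -0.1035  0.1357] jaw yaw 172.8 tilt [ 0.002  0.003 -1.   ] shift units [1.89 0.19 0.08] turn units [-0.01  0.04  0.03] force [ 0.57  0.94 -0.95] w 0.0278 t 15.0
```

Request:
carry_out(
  deltas=[
    [0.3,0.19,0.08,0,0.04,0.03],
    [0.5,0,0,0,0,0],
    [0.5,0,0,0,0,0],
    [0.4,0,0,0,0,0],
    [0,0,0,0,0,0],
  ],
)

```text
t: 15.5
eef_pos: [0.6109, -0.0981, 0.0658]
ee_rot: [-0.849, 1.57, 0.601]
force: [-0.4, -0.6, -0.7]
width: 0.028
```

```bash
python3 -c "
from h import *
s=st();plan([.6116,-.0992,.03],s,172.8)
f=cams.grab_frame('scene'); cv2.imwrite('pics/sc4full.png',f['pixels'][:,:,::-1]); crop(f['pixels'],160,240,320,360,5,'s4.png')
f=cams.grab_frame('top'); crop(f['pixels'],300,130,420,220,6,'t4.png')"; python3 w.py w4.png
```

```text
pos [ 0.6109 -0.0981  0.0658] jaw yaw 173.1 tilt [ 0.001  0.    -1.   ] shift units [ 0.9  -0.02 -0.03] turn units [0.08 0.01 0.01] force [-0.37 -0.6  -0.65] w 0.028 t 15.5
```

View pics/w4.png

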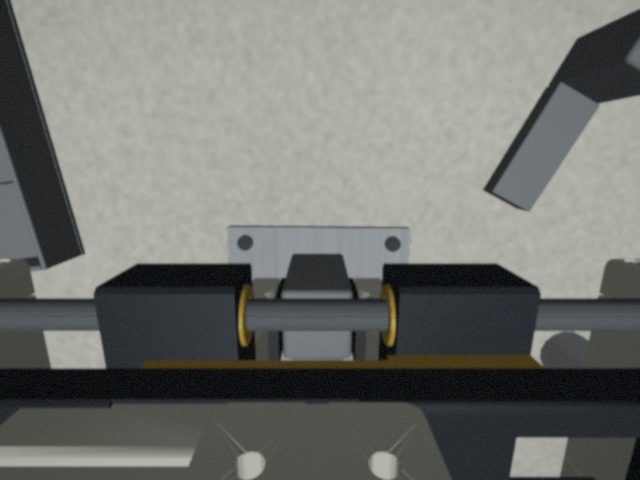

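View pics/s4.png

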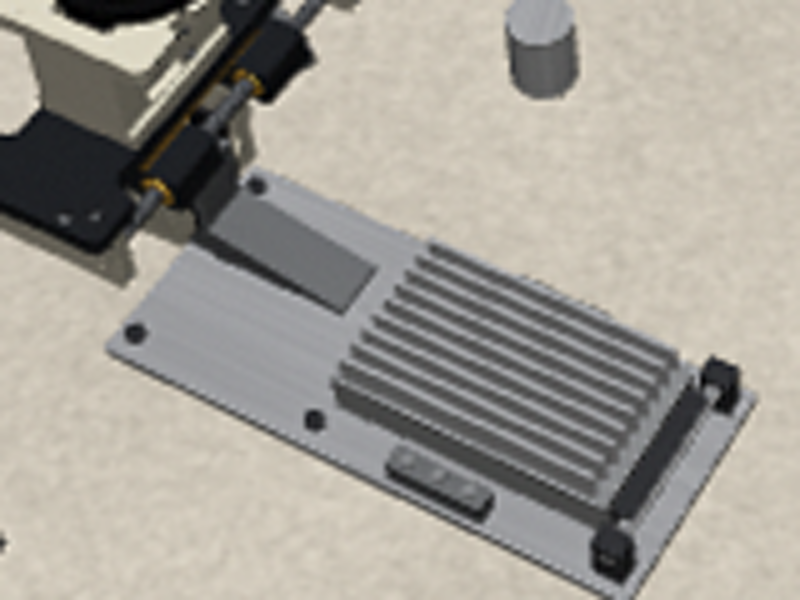

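View pics/t4.png

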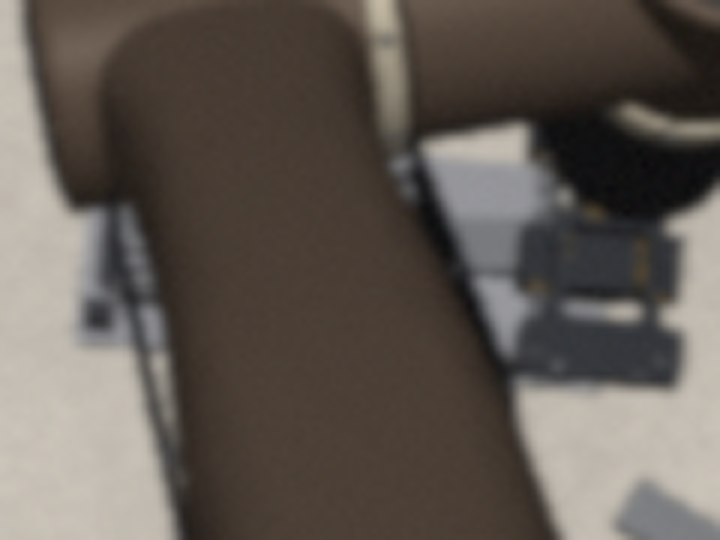

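```bash
python3 -c "
from h import *
f=cams.grab_frame('wrist'); T=np.load('last.npz')['T']; s=st()
a=ray(f,245,243,.0105,T);b=ray(f,392,244,.0105,T); m=(a+b)/2; M=R.from_euler('xyz',s['ee_rot']).as_matrix()
print(a,b,m,np.linalg.norm(a-b),'tool coords of mid',M.T@(m-s['eef_pos']), 'line yaw',np.degrees(np.arctan2(*(a-b)[[1,0]]))-90+180)
"
```

```text
[ 0.65686011 -0.11605604  0.0105    ] [ 0.56246951 -0.10395539  0.0105    ] [ 0.60966481 -0.11000571  0.0105    ] 0.09516307474165445 tool coords of mid [ 0.05860917  0.00259369 -0.01215254] line yaw 82.69466380317327
```

Request:
carry_out(
  deltas=[
    [0.4,0,0,0.08,-0.04,-0.06],
    [0.3,0,0,0,0,0],
    [0,0,0,0,0,0],
  ],
)

```text
t: 16.0
eef_pos: [0.616, -0.0979, 0.0439]
ee_rot: [-1.263, 1.554, 0.183]
force: [0.0, -0.2, -0.7]
width: 0.0278
```

```bash
python3 -c "
from h import *
s=st();plan([.6116,-.0992,.03],s,172.8)"
```

```text
pos [ 0.616  -0.0979  0.0439] jaw yaw 172.8 tilt [ 0.017  0.003 -1.   ] shift units [ 0.35  0.11 -0.05] turn units [0.01 0.07 0.23] force [ 0.01 -0.21 -0.73] w 0.0278 t 16.0
```

Request:
carry_out(
  deltas=[
    [0.15,0.11,-0.03,0,0.03,0.17],
    [0,0,0,0,0,0],
  ],
)

```text
t: 16.2
eef_pos: [0.6118, -0.0986, 0.0385]
ee_rot: [-0.978, 1.566, 0.468]
force: [-0.0, 0.7, -0.9]
width: 0.0281
```

```bash
python3 -c "
from h import *
s=st();plan([.6116,-.0992,.03],s,172.8)"
```

```text
pos [ 0.6118 -0.0986  0.0385] jaw yaw 172.9 tilt [ 0.005  0.002 -1.   ] shift units [ 0.21  0.   -0.02] turn units [0.02 0.04 0.06] force [-0.02  0.68 -0.95] w 0.0281 t 16.2
```

Request:
carry_out(
  deltas=[
    [0.12,0,0,0,0,0],
    [0.04,0,0,0,0,0],
    [0,0,0,0,0,0],
  ],
)

```text
t: 16.5
eef_pos: [0.6125, -0.0986, 0.0324]
ee_rot: [-1.078, 1.565, 0.368]
force: [0.4, 0.0, -0.4]
width: 0.0278
```

```bash
python3 -c "
from h import *
s=st();plan([.6116,-.0992,.03],s,172.8)"
```

```text
pos [ 0.6125 -0.0986  0.0324] jaw yaw 172.9 tilt [ 0.006  0.002 -1.   ] shift units [ 0.06  0.02 -0.02] turn units [0.02 0.04 0.08] force [ 0.42  0.05 -0.37] w 0.0278 t 16.5
```

Request:
carry_out(
  deltas=[
    [0.04,0,0,0,0,0.02],
    [0.02,0,0,0,0,0],
    [0,0,0,0,0,0],
  ],
)

```text
t: 16.8
eef_pos: [0.6127, -0.0985, 0.03]
ee_rot: [-0.971, 1.566, 0.476]
force: [-0.3, 0.6, -0.6]
width: 0.0281
```

```bash
python3 -c "
from h import *
s=st();plan([.6116,-.0992,.03],s,172.8)"
```

```text
pos [ 0.6127 -0.0985  0.03  ] jaw yaw 172.9 tilt [ 0.005  0.002 -1.   ] shift units [ 0.    0.03 -0.02] turn units [0.02 0.04 0.06] force [-0.26  0.56 -0.61] w 0.0281 t 16.8
```

Request:
carry_out(
  deltas=[
    [0.02,0,0,0,0,0],
    [0,0,0,0,0,0],
  ],
)

```text
t: 17.0
eef_pos: [0.6129, -0.0986, 0.0293]
ee_rot: [-0.99, 1.565, 0.457]
force: [-0.0, 0.7, -1.0]
width: 0.0276
```

```bash
python3 -c "
from h import *
s=st();plan([.6116,-.0992,.03],s,172.8)"
```

```text
pos [ 0.6129 -0.0986  0.0293] jaw yaw 172.9 tilt [ 0.005  0.002 -1.   ] shift units [-0.02  0.03 -0.02] turn units [0.02 0.04 0.07] force [-0.02  0.65 -0.98] w 0.0276 t 17.0
```

Request:
carry_out(
  deltas=[
    [0.025,0,0,0,0,0],
    [0,0,0,0,0,0],
  ],
)

```text
t: 17.2
eef_pos: [0.6131, -0.0985, 0.0294]
ee_rot: [-1.072, 1.565, 0.375]
force: [1.1, 0.1, -0.9]
width: 0.0278
```

Request:
carry_out(
  deltas=[
    [0.025,0,0,0,0,0],
    [0,0,0,0,0,0],
  ],
)

```text
t: 17.4
eef_pos: [0.6134, -0.0986, 0.0293]
ee_rot: [-1.138, 1.564, 0.309]
force: [-0.3, -0.2, -0.7]
width: 0.0278
```

```bash
python3 -c "
from h import *
s=st();print(s['moment']);plan([.6116,-.0992,.03],s,172.8)
f=cams.grab_frame('scene'); cv2.imwrite('pics/sc5full.png',f['pixels'][:,:,::-1]); crop(f['pixels'],180,260,280,335,8,'s5.png')"
```

```text
[0.04796788 0.10144098 0.03316531]
pos [ 0.6134 -0.0986  0.0293] jaw yaw 172.9 tilt [ 0.006  0.002 -1.   ] shift units [-0.02  0.04 -0.02] turn units [0.04 0.04 0.09] force [-0.31 -0.17 -0.65] w 0.0278 t 17.4
```

View pics/s5.png

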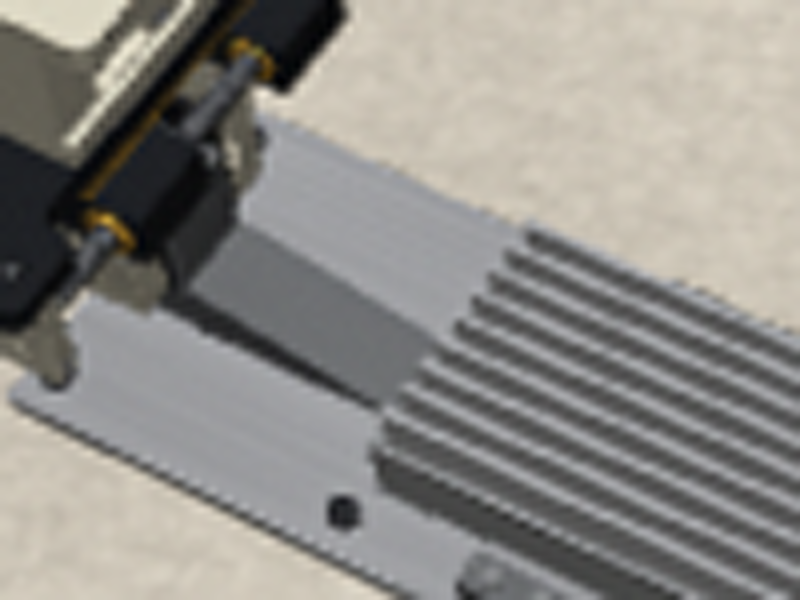

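Request:
carry_out(
  deltas=[
    [0,0.04,0.15,0.02,0.02,0.06],
    [0,0,0.15,0,0,0],
    [0,0,0.15,0,0,0],
    [0,0,0.15,0,0,0],
    [0,0,0,0,0,0],
  ],
)

```text
t: 17.95
eef_pos: [0.6154, -0.0726, 0.0292]
ee_rot: [-1.115, 1.568, 0.331]
force: [0.0, -0.6, -0.3]
width: 0.0278
```

```bash
cat > d.py <<'E'
from h import *
s=st(); d=np.array([np.cos(np.radians(82.8)),np.sin(np.radians(82.8))]); p0=np.array([.6130,-.0986])
v=s["eef_pos"][:2]-p0; print("advance mm",1e3*v@d,"lateral mm",1e3*(v@np.array([-d[1],d[0]])),"Fpush",-s["force"][:2]@d)
plan([*(p0+d*(v@d)),.0293],s,172.8)
E
python3 d.py
```

```text
advance mm 26.126555078226687 lateral mm 0.8989454226720355 Fpush 0.5579706450977004
pos [ 0.6154 -0.0726  0.0292] jaw yaw 172.9 tilt [ 0.002  0.001 -1.   ] shift units [-0.   -0.02 -0.  ] turn units [0.01 0.02 0.03] force [ 0.03 -0.57 -0.33] w 0.0278 t 17.95
```

Request:
carry_out(
  deltas=[
    [0,0,0.06,0,0,0],
    [0,0,0.04,0,0,0],
  ],
)

```text
t: 18.15
eef_pos: [0.616, -0.0681, 0.0292]
ee_rot: [-1.145, 1.568, 0.301]
force: [-0.1, -0.6, 1.3]
width: 0.0283
```

```bash
python3 d.py
```

```text
advance mm 30.637047900404387 lateral mm 0.8847502688810324 Fpush 0.5778341329064777
pos [ 0.616  -0.0681  0.0292] jaw yaw 172.9 tilt [ 0.002  0.001 -1.   ] shift units [-0.   -0.02 -0.  ] turn units [0.02 0.01 0.03] force [-0.06 -0.58  1.32] w 0.0283 t 18.15
```

Request:
carry_out(
  deltas=[
    [0,0,0.05,0,0,0],
    [0,0,0.05,0,0,0],
  ],
)

```text
t: 18.35
eef_pos: [0.6161, -0.0649, 0.0294]
ee_rot: [-1.705, 1.569, -0.259]
force: [-1.3, -5.2, 1.2]
width: 0.0276
```

```bash
python3 d.py
```

```text
advance mm 33.858183728683215 lateral mm 1.1377172979220203 Fpush 5.3432121445768805
pos [ 0.6161 -0.0649  0.0294] jaw yaw 172.9 tilt [ 0.001 -0.    -1.   ] shift units [ 0.   -0.03 -0.  ] turn units [ 0.02 -0.    0.02] force [-1.3  -5.22  1.23] w 0.0276 t 18.35
```

Request:
carry_out(
  deltas=[
    [0,-0.02,0.06,0,0,0],
    [0,0,0.06,0,0,0],
    [0,0,0.06,0,0,0],
  ],
)

```text
t: 18.65
eef_pos: [0.6167, -0.0598, 0.0295]
ee_rot: [2.995, 1.568, -1.843]
force: [-0.5, -5.6, 1.2]
width: 0.0276
```

```bash
python3 d.py
```

```text
advance mm 38.96491423943816 lateral mm 1.157410170391896 Fpush 5.614562253107611
pos [ 0.6167 -0.0598  0.0295] jaw yaw 172.8 tilt [-0.001 -0.003 -1.   ] shift units [ 0.01 -0.03  0.  ] turn units [ 0.   -0.04 -0.01] force [-0.45 -5.6   1.24] w 0.0276 t 18.65
```

Request:
carry_out(
  deltas=[
    [0,-0.02,0.06,0,-0.06,0],
    [0,0,0.06,0,0,0],
    [0,0,0.05,0,0,0],
  ],
)

```text
t: 18.95
eef_pos: [0.6174, -0.0543, 0.0293]
ee_rot: [1.402, 1.568, 2.846]
force: [-0.6, -4.9, 2.5]
width: 0.028
```

```bash
python3 d.py; python3 - <<'E'
from h import *
f=cams.grab_frame('scene'); cv2.imwrite('pics/sc6full.png',f['pixels'][:,:,::-1]); crop(f['pixels'],180,260,320,360,5.5,'s6.png')
E
cat > lift.py <<'E'
from h import *
import sys
a=cv2.imread("pics/scene0.png",0).astype(np.float32); b=cv2.imread("pics/"+sys.argv[1],0).astype(np.float32)
def ecc(x0,y0,x1,y1):
    W=np.eye(2,3,dtype=np.float32)
    cc,W=cv2.findTransformECC(a[y0:y1,x0:x1],b[y0:y1,x0:x1],W,cv2.MOTION_AFFINE,(3,300,1e-7),None,3)
    return cc,W
f=cams.grab_frame("scene"); d=np.array([np.cos(np.radians(82.8)),np.sin(np.radians(82.8)),0]); n=np.array([d[1],-d[0],0])
lip=np.array([.623,-.0035,.056]); hinge=lip+.15*d; hinge[2]=.016
x0,y0,x1,y1=232,292,296,346
cc,W=ecc(x0,y0,x1,y1); print("cc",cc)
for frac in [.1,.5]:
  for lat in [-.02,.02]:
    P=lip+frac*.15*d+lat*n; p=proj(f,P); q=W@np.array([p[0]-x0,p[1]-y0,1])+[x0,y0]
    def pr(t):
        k=np.cross(d,[0,0,1]); r=R.from_rotvec(k*t).apply(P-hinge)+hinge
        return r
    # sign: lifted
    sg=1 if pr(.01)[2]>P[2] else -1
    e=(proj(f,pr(sg*.027))-p); print(p.round(1),"obs shift",(q-p).round(3),"expected for 4mm",e.round(3))
# static reference: plate left part & variac
for nm,bx in [("variac",(355,295,430,370)),("cap",(255,235,285,262))]:
    cc,W=ecc(*bx); print(nm,cc,(W@np.array([20,20,1])-20).round(3))
E
python3 lift.py sc6full.png; python3 lift.py sc5full.png
```

```text
advance mm 44.51211750208535 lateral mm 1.1623438387384022 Fpush 4.952812496621709
pos [ 0.6174 -0.0543  0.0293] jaw yaw 172.8 tilt [-0.002  0.001 -1.   ] shift units [-0.   -0.03  0.  ] turn units [-0.01  0.01 -0.03] force [-0.61 -4.92  2.53] w 0.028 t 18.95
cc 0.960915954813158
[245.5 293.4] obs shift [ 0.635 -0.384] expected for 4mm [ 0.272 -0.724]
[235.8 306.5] obs shift [ 0.518 -0.398] expected for 4mm [ 0.252 -0.704]
[268.3 303.8] obs shift [ 0.447 -0.193] expected for 4mm [ 0.371 -0.307]
[258.8 317.3] obs shift [ 0.325 -0.204] expected for 4mm [ 0.363 -0.291]
variac 0.9864112338545349 [0.099 0.119]
cap 0.9998998461717 [ 0.002 -0.007]
cc 0.9984164823758714
[245.5 293.4] obs shift [0.027 0.016] expected for 4mm [ 0.272 -0.724]
[235.8 306.5] obs shift [0.027 0.012] expected for 4mm [ 0.252 -0.704]
[268.3 303.8] obs shift [0.01  0.014] expected for 4mm [ 0.371 -0.307]
[258.8 317.3] obs shift [0.01 0.01] expected for 4mm [ 0.363 -0.291]
variac 0.9863099419987177 [0.1   0.121]
cap 0.9998752224822608 [-0.011  0.011]
```

View pics/s6.png

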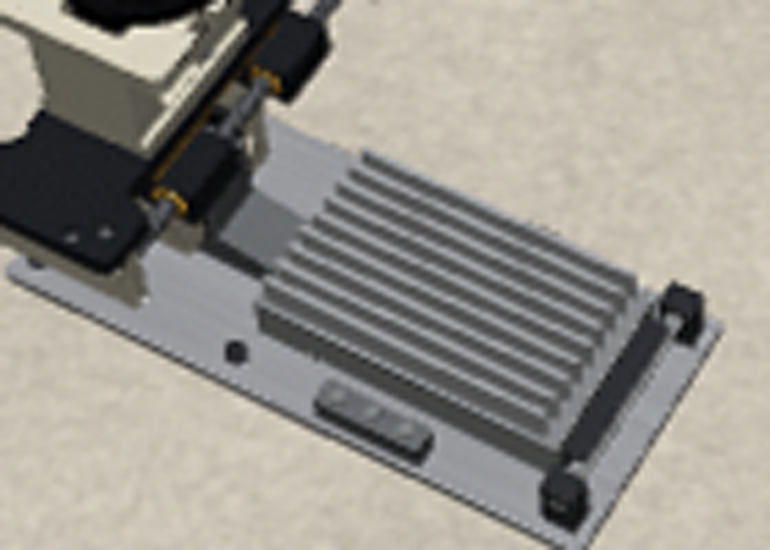

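Request:
carry_out(
  deltas=[
    [0,-0.02,0.06,0,0,-0.03],
    [0,0,0.05,0,0,0],
    [0,0,0,0,0,0],
    [0,0,0,0,0,0],
  ],
)

```text
t: 19.5
eef_pos: [0.6184, -0.0502, 0.0293]
ee_rot: [1.045, 1.57, 2.489]
force: [-0.8, -4.9, 1.1]
width: 0.028
```

```bash
python3 d.py; python3 - <<'E'
from h import *
f=cams.grab_frame('scene'); cv2.imwrite('pics/sc7full.png',f['pixels'][:,:,::-1]); crop(f['pixels'],200,270,270,330,10,'s7.png')
E
python3 lift.py sc7full.png
```

```text
advance mm 48.71722351507318 lateral mm 0.6709311276284926 Fpush 4.924854309695627
pos [ 0.6184 -0.0502  0.0293] jaw yaw 172.7 tilt [-0.001  0.    -1.   ] shift units [ 0.   -0.02  0.  ] turn units [-0.01  0.   -0.01] force [-0.79 -4.86  1.15] w 0.028 t 19.5
cc 0.9619883647763662
[245.5 293.4] obs shift [ 0.991 -0.373] expected for 4mm [ 0.272 -0.724]
[235.8 306.5] obs shift [ 0.804 -0.392] expected for 4mm [ 0.252 -0.704]
[268.3 303.8] obs shift [ 0.688 -0.186] expected for 4mm [ 0.371 -0.307]
[258.8 317.3] obs shift [ 0.492 -0.202] expected for 4mm [ 0.363 -0.291]
variac 0.986454491207011 [0.103 0.116]
cap 0.9998965866635728 [0.004 0.004]
```

View pics/s7.png

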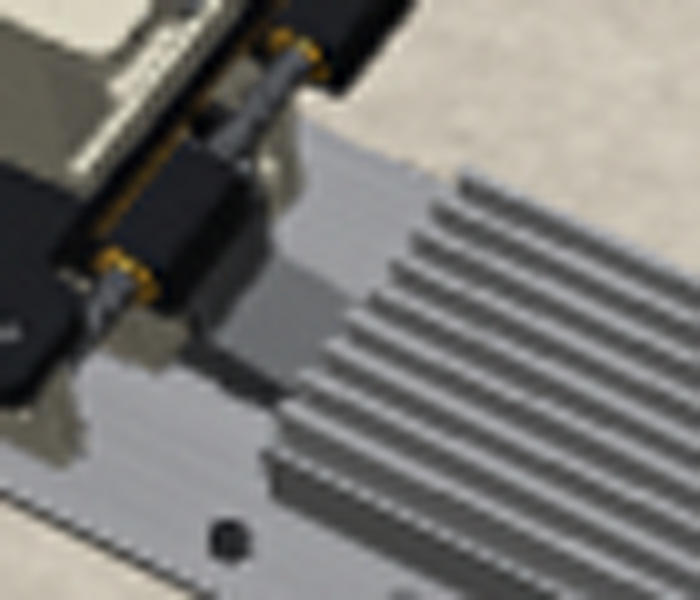

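```bash
python3 d.py; python3 - <<'E'
from h import *
f=cams.grab_frame('scene'); crop(f['pixels'],60,140,460,420,2,'s8.png')
E
python3 d.py
```

```text
advance mm 48.663665819448056 lateral mm 0.6405922812235789 Fpush 3.8011502813765503
pos [ 0.6185 -0.0502  0.0293] jaw yaw 172.7 tilt [-0.001  0.    -1.   ] shift units [-0.   -0.02  0.  ] turn units [-0.01  0.01 -0.01] force [-1.49 -3.64  0.84] w 0.0279 t 19.6
advance mm 48.65911180808415 lateral mm 0.6701352811073475 Fpush 3.2048170248336514
pos [ 0.6184 -0.0502  0.0293] jaw yaw 172.7 tilt [-0.001  0.    -1.   ] shift units [-0.   -0.02  0.  ] turn units [-0.01  0.01 -0.01] force [-1.67 -3.02  2.4 ] w 0.0283 t 19.65
```

View pics/s8.png

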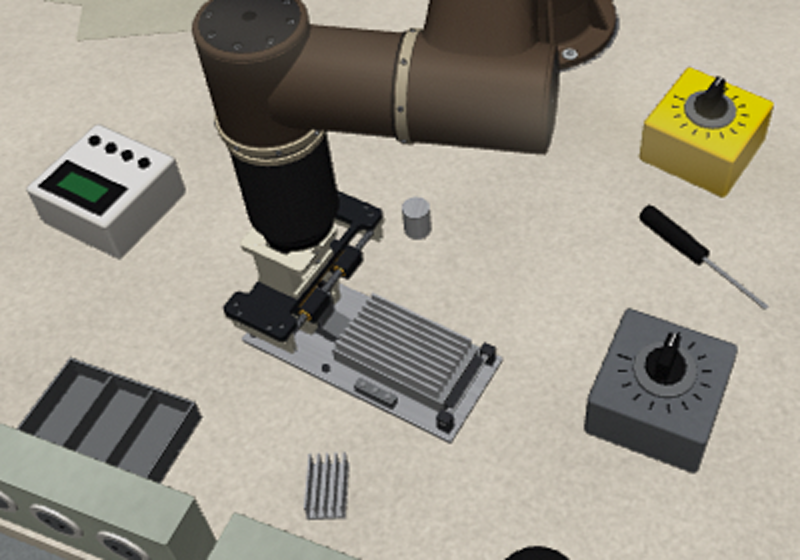

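The scene looks as it should. The knob is at its stop, the wedge is held under the free end, and the bystanders in view haven't moved. I'm handing it in.

```bash
python3 -c "
from station import arm
print(arm.job_done())"
```

```text
the job is handed in; nothing more can be done
None
```

I turned the smaller grey transformer's knob about 106° anticlockwise to its end stop. After that I gripped the tapered wedge, set it flat on the plate and pushed it under the module's free end. The job was handed in at about 20 s, with the wedge still held at 30 N.

**Knob:** The wrist moment rose to about 0.5 N m at the stop. After release, the close picture put the bar at about 178° and the zero mark at 177–178°, so it reads as at the stop.

**Lift:** The wedge met the module after about 32 mm of travel and finished at 48.7 mm, which the 1-in-4 taper makes about 4.2 mm. Comparing scene pictures across the fins gave about 3.7–4.2 mm. The same comparison was unreliable along the fins: its raw vertical shift did not change between the last two pushes and would read about 2.2 mm there. I trusted the across-fin value because it agreed with the geometry.

**Holding:** In the last readings the arm's position was steady, with a push of about 3–5 N.

**Bystanders:** The screwdriver, capacitor, meter box and yellow transformer showed no movement in the last picture. The flat block and jar were outside or hidden in that view. I saw the flat block lying apart on the bench shortly before the push.

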